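# Index the prep carousel to its next stop and load the measuring cup

## Task

The prep carousel was left between two of its stops. Push it gently round anticlockwise (seen from above) to the next stop, until its index pin pops in with the empty bay at the orange tab, and lean on it there with 10 to 20 N, never as much as 25 N, to prove that it is locked. Then stand the steel measuring cup upright in the empty orange-rimmed bay, setting it down softly, and leave the other things on the counter where they are.

Things in the scene. Friction and masses are not known exactly. Their poses are not given: they have to be found in the camera images.
- carousel_base: Fixed round white base of the carousel, 330 mm across, 14 mm high, on the counter. Origin: on the turning axis, at the counter surface. An orange tab 60 mm wide, sticking out 38 mm from its rim in the base's -x direction, marks the loading place.
- carousel (a joint): Deck angle about the vertical axis through the base's origin (rad), growing anticlockwise seen from above; at 0 the deck's axes match the base's; the empty bay is at the orange tab at 1.571. Starts between 0.35 and 1.05; stops every 90 degrees. The stop sought is near 1.571, but up to 0.20 rad to either side: the pin is loosely fitted and hidden, so find it by feel.
- deck (a point): Centre of the top face of the turning wooden deck, on the axis: 290 mm across, top 46 mm above the counter; x and y are the deck's axes. Turning it takes about 0.25 N m (2 N at a post); it stays where it is left. A steel hub of 18 mm radius rises 10 mm above it at the axis. The robot must press the deck, its posts or contents with less than 25 N.
- index_pin (a joint): Spring-loaded pin hidden under the deck, 110 mm from the axis: 0 = riding on the deck's underside, 0.008 m = popped fully up into a slot of the deck; in when over 0.006. Spring about 5 N. The slot is 4 mm wider than the 10 mm pin; once in, the pin is a hard stop for the deck both ways (0.018 rad of play either side), so the push force rises fast there.
- post (a point): Centre of the top of one of the deck's four black rubber push posts: upright, 18 mm diameter, standing 48 mm above the deck (tops 94 mm above the counter), 125 mm from the axis, 90 degrees apart, midway between the bays. This one is at +45 degrees in the deck's frame. Any post may be pushed, with closed fingers from behind; gripping one would press too hard.
- bay (a point): Centre of the floor of the empty bay, level with the deck's top, 85 mm from the axis at +90 degrees in the deck's frame. Orange rim round it: inner diameter 71, outer 77, height 8 mm. The other bays (0, 180, 270 degrees, 85 mm out) carry a blue-lidded clear tub, an amber jar and a white pot, fixed to the deck, within 42 mm of their bay centres, tops below 99 mm above the counter.
- cup: Loose steel measuring cup, round, 54 mm diameter at the foot and 62 mm at the rim, 58 mm high, 2 mm wall, about 0.14 kg. Origin: centre of the underside; z up. A flat handle 16 mm wide and 3 mm thick sticks out along its +x from the rim to 95 mm from the axis, its top 56 mm above the underside.
- mug: Bystander: blue ceramic mug, 72 mm across, 85 mm high, ear at its +y. Origin: underside centre.
- lunchbox: Bystander: purple lunchbox 134 x 184 x 69 mm. Origin: underside centre.
- container_a: Bystander: clear container with green clip-on lid, 108 x 146 x 70 mm. Origin: underside centre.
- container_b: Bystander: clear container with white clip-on lid, 108 x 146 x 70 mm. Origin: underside centre.
- spatula: Bystander: yellow silicone spatula 270 mm long lying flat. Origin: underside, near its middle.
- trivet: Bystander: slatted wooden trivet 160 x 160 x 16 mm. Origin: underside centre.
There are look-alikes about, which are no part of the job. What is shaped like the cup but pink or yellow is not meant.

How it is judged:
On the way, in this order (a step that is already met when the one before it is completed fails the run):
1. the carousel is at its next stop with the index pin popped in, and the fingers lean on it with over 8 N to prove the lock (value of joint index_pin above 0.006 m and value of joint carousel between 1.3 and 1.84 rad and contact force between the fingers and carousel above 8 N), for 0.1 s.
2. the measuring cup stands in the empty bay, the pin still in (value of joint index_pin above 0.006 m and value of joint carousel between 1.3 and 1.84 rad and horizontal distance between cup and bay below 0.007 m and z of cup in the frame of bay between -0.004 and 0.004 m and angle between cup's own z axis and vertical below 0.08 rad), for 0.2 s.
At the end, for the whole second after the job is handed in: The index pin is up by more than 6 mm with the carousel between 1.30 and 1.84 rad (next stop, empty bay at the orange tab); the cup stands upright (within 0.08 rad) on the floor of that bay (within 4 mm in height), within 7 mm of its centre, released and at rest (all of step 2 and linear speed of cup below 0.02 m/s and velocity of joint carousel between -0.05 and 0.05 rad/s); the robot touches nothing.
It fails at once if the robot presses the carousel with 25 N or more (contact force between any of the arm, the fingers and carousel above 25 N).
It fails at once if the cup is slammed onto the carousel (40 N or more) (contact force between cup and carousel above 40 N).
It fails at once if the carousel is forced past the stop (value of joint carousel above 1.9 rad).
It fails at once if another thing on the counter is moved more than 20 mm (distance of any of mug, lunchbox, container_a, container_b, spatula, trivet from where it was at the start of the episode above 0.02 m).
It also fails if it takes over 70 s, if anything falls off the work surface, if the arm or the gripper's body presses on something with over 40 N, if the wrist force passes 120 N, or if a joint passes its speed limit or range.

## Robot

A 6-joint arm with a two-finger parallel gripper is mounted at the origin on the work surface. World frame = base frame: x ahead of the robot, y to its left, z up, the work surface at z = 0. Lengths are in m, angles in rad, forces in N, time in s.
With the tool pointing down it reaches from about 0.225 to 0.875 m from the base axis. Payload 3.4 kg.
Tool frame: the origin (TCP) lies at the very end of the fingers, on their centre line; the grasp point (between the pads) lies behind it (manip.grasp_offset is the z of the grasp point in the tool frame, in m); z points along the fingers, y is the line along which they close (so a half turn about z gives the same grasp; the last joint's range is limited). The gripper opens to 85 mm and grips with 20 to 120 N. Pads are 22 mm wide; open, the fingers measure 114 mm over their backs; the gripper's body (76 mm by 85 mm) begins 54 mm behind the grasp point. The pads swing forward as they close: fully open they stand 13 mm farther back than shut.
Start: joints at [1.089, 0.276, 1.505, -0, 1.361, -0.121], TCP at [0.203, 0.538, 0.231] pointing down, gripper open.
Joint ranges: [-2.89, 2.89], [-0.75, 2.08], [0.22, 2.7], [-1.18, 4.32], [0.11, 2.71], [-2.7, 2.7]. Speed limits (rad/s): [2.57, 2.57, 3.14, 3.14, 3.14, 3.14].

## Interface

Orientations are given as a unit quaternion [w, x, y, z].
In Python, from rig import manip gives the robot as it stands.
- The arm moves only by the shell command python3 -m pendant 'ROWS' [FORCE]. ROWS is JSON, a list of rows, each an object of numbers: "dx", "dy", "dz": the shift along the tool's x, y, z in m; "rx", "ry", "rz": the turn, a rotation vector about the tool's x, y, z in degrees; "hand": the finger opening in m, from 0 to 0.0854. In form: [{"dx": .., "dy": .., "dz": .., "rx": .., "ry": .., "rz": .., "hand": ..}, ...]. A call has 1 to 12 rows; each row shifts and turns the commanded pose from where the row before left it, along the tool's axes as they then stand; what a row does not reach is not made up. A row lasts 1/12 s, in which the tool goes at most 41.7 mm and 7.16 degrees, less where a joint would pass 70% of its speed; a pose out of reach is approached as far as the arm can. A call is refused whole if a number of a shift passes 0.0417 or a number of a turn 7.16, either way. A call with a gripper value outside its range is refused whole. The fingers move at their own pace and stop on an object; FORCE is the grip in N (left out, the last holds). Time passes only in rows, so rows that do not move let the fingers close. It gives the time, the measured TCP pose, the force, the opening and the grip force at its end, in the units of the state.
- manip.get_state(): the state, without advancing time (a new reading comes with each control period).
- manip.get_image(name): name is "side" or "top"; returns a dict with "frame" (480x640x3 uint8, red, green, blue), "fx", "fy", "cx", "cy" (pixels), "distortion" ([k1, k2, p1, p2, k3] as OpenCV has them; the pictures are not rectified), "position" and "attitude" of the camera in the world. Camera axes: x right, y up, looking along -z (the intrinsics and any distortion apply to the point x, -y, -z); pixel columns grow to the right and rows downward; lengths in m; the calibration is good to about 2 mm. A picture is of the moment at which its call begins. There is no depth.
- manip.sign_off(): hands the job in; it is judged then, once.
The state is a dict: "clock": time; "qpos": joint angles; "qd": joint speeds; "effort": joint torques, N m; "position": TCP position; "ee_rot": TCP orientation; "contact_force": force on the tool from outside, world axes, zero at the start; "moment": the same for the moment, N m; "width": finger opening in m; "gripper_force": force on a finger pad.
Only numpy, scipy, OpenCV 4.12 (cv2) and the standard library are available. Lean on these libraries where they do the work, as an engineer would, in place of code of your own. Each camera call takes 0.05 s, during which the arm holds its last target. There are 200 camera calls.

## Working session

There is one attempt and no reset: what is moved stays moved. The work goes in short steps, Python scripts to look and compute and a shell command to move; the robot and the scene stay as the last step left them, time stands still between calls to the robot, and variables do not carry over. Pictures are saved under pics/ and viewed, at most 10 in all, crops included, and the job is handed in when it is done.

```bash
mkdir -p pics; ls
python3 - <<'E'
from rig import manip
import cv2,json
s=manip.get_state()
print(s, manip.grasp_offset)
for n in("side","top"):
    d=manip.get_image(n); cv2.imwrite(f"pics/{n}0.png",d["frame"][:,:,::-1])
    print({k:v for k,v in d.items() if k!="frame"})
E
```

```text
pics
{'clock': 0.0, 'qpos': array([ 1.08896147e+00,  2.76588659e-01,  1.50613329e+00, -2.53941278e-06,
        1.36069594e+00, -1.20969226e-01]), 'qd': array([-0.00134691, -0.00029297, -0.00071854, -0.00214406,  0.00055788,
        0.00140683]), 'effort': array([-7.97299890e-05, -4.16768610e+01, -2.45805395e+01, -6.65478910e-04,
        1.07894756e-02, -2.39143297e-06]), 'position': array([0.20276628, 0.5374978 , 0.23044326]), 'ee_rot': array([-2.69733497e-04,  1.79455040e-01,  9.83765752e-01, -8.71846538e-04]), 'contact_force': array([ 0.03336481,  0.29577091, -0.34186149]), 'moment': array([-0.02309534, -0.01971305, -0.01489695]), 'gripper_force': 0.0, 'width': 0.08576482695958551} -0.0187
{'fx': 509.047764951165, 'fy': 509.047764951165, 'cx': 313.38696116782825, 'cy': 244.76924038681793, 'distortion': array([-0.10708765,  0.        ,  0.        ,  0.        ,  0.        ]), 'position': array([-0.18066086, -0.68421953,  1.0845559 ]), 'attitude': array([ 0.85886292,  0.35205609, -0.14699536, -0.34176506])}
{'fx': 583.730952265232, 'fy': 583.730952265232, 'cx': 318.9794853062727, 'cy': 238.4629590739586, 'distortion': array([0.03419352, 0.        , 0.        , 0.        , 0.        ]), 'position': array([0.38661656, 0.05072769, 1.61568622]), 'attitude': array([-0.69812469, -0.02334956,  0.03847695,  0.71456017])}
```

View pics/top0.png

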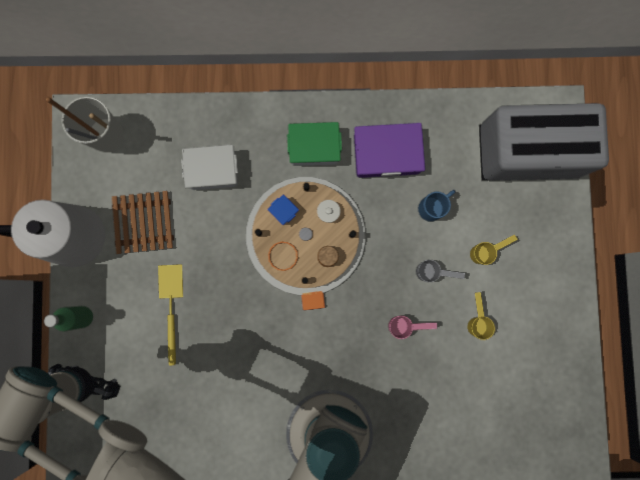

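View pics/side0.png

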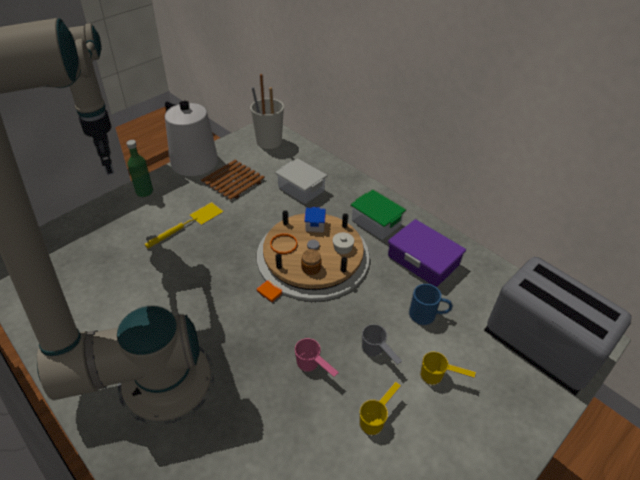

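The top view shows the carousel centred at about (306,235), with its tab at (313,300) and the empty bay at (284,256). Posts are at about (307,187), (259,233), (305,281) and (352,235). The steel cup is at (430,270) with its handle pointing right to (465,275). The mug is at (435,206).

```bash
cat > h.py <<'E'
from rig import manip
import cv2,numpy as np
from scipy.spatial.transform import Rotation as R
def rot(q): return R.from_quat([q[1],q[2],q[3],q[0]])
def K(d): return np.array([[d["fx"],0,d["cx"]],[0,d["fy"],d["cy"]],[0,0,1]])
def ray(d,uv):
    p=cv2.undistortPoints(np.array(uv,float).reshape(-1,1,2),K(d),np.array(d["distortion"])).reshape(-1,2)
    v=np.c_[p[:,0],-p[:,1],-np.ones(len(p))]
    return rot(d["attitude"]).apply(v)
def plane(d,uv,z):
    v=ray(d,uv); o=d["position"]; return o+v*((z-o[2])/v[:,2])[:,None]
def proj(d,P):
    c=rot(d["attitude"]).inv().apply(np.atleast_2d(P)-d["position"])
    c=c*[1,-1,-1]
    return cv2.projectPoints(c,np.zeros(3),np.zeros(3),K(d),np.array(d["distortion"]))[0].reshape(-1,2)
def tri(d1,u1,d2,u2):
    a,b=ray(d1,[u1])[0],ray(d2,[u2])[0]
    A=np.c_[a,-b]; t=np.linalg.lstsq(A,d2["position"]-d1["position"],rcond=None)[0]
    p,q=d1["position"]+a*t[0],d2["position"]+b*t[1]; return (p+q)/2,np.linalg.norm(p-q)
def blobs(d,lo,hi,roi,mn=20):
    x0,y0,x1,y1=roi
    m=cv2.inRange(cv2.cvtColor(d["frame"],cv2.COLOR_RGB2HSV),np.array(lo),np.array(hi))
    k=np.zeros_like(m);k[y0:y1,x0:x1]=m[y0:y1,x0:x1]
    n,l,s,c=cv2.connectedComponentsWithStats(k)
    return [(c[i].round(1),s[i].tolist(),l==i) for i in range(1,n) if s[i,4]>=mn]
E
python3 - <<'E'
from h import *
t=manip.get_image("top"); s=manip.get_image("side")
for d,roi in((t,(240,170,375,315)),(s,(250,190,380,305))):
    print("orange");[print(b[0],b[1]) for b in blobs(d,(3,170,120),(16,255,255),roi)]
    print("black");[print(b[0],b[1]) for b in blobs(d,(0,0,0),(180,255,40),roi)]
    x0,y0,x1,y1=roi
a=t["frame"][235:310,385:495]; b=s["frame"][310,:0]
a=cv2.resize(a,None,fx=5,fy=5,interpolation=cv2.INTER_CUBIC)
b=cv2.resize(s["frame"][315:375,345:415],None,fx=5,fy=5,interpolation=cv2.INTER_CUBIC)
H=np.zeros((375+0+0,550,3),np.uint8);H[:]=a
o=np.zeros((600,600,3),np.uint8);o[:300,:350]=b
cv2.imwrite("pics/cup_top.png",H[:,:,::-1]);cv2.imwrite("pics/cup_side.png",b[:,:,::-1])
E
```

```text
orange
[313.2 300.6] [303, 293, 21, 16, 280]
black
[306.2 186.8] [304, 183, 5, 8, 31]
[258.5 232.4] [256, 230, 6, 6, 30]
[352.4 233.8] [350, 231, 6, 6, 29]
[304.8 280.2] [303, 278, 5, 5, 20]
orange
[283.5 242.9] [270, 233, 28, 20, 85]
[268.8 290. ] [257, 281, 25, 19, 251]
black
[285.  217.4] [283, 211, 5, 14, 61]
[344.7 220.2] [343, 214, 5, 14, 58]
[278.4 260.8] [276, 254, 6, 15, 67]
[343.4 264.3] [341, 257, 6, 15, 67]
[312.  287.1] [285, 283, 54, 7, 81]
```

View pics/cup_top.png

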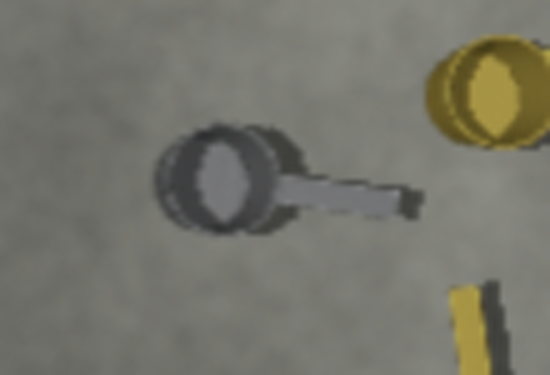

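The crop shows the cup rim circle centred at about crop (221,178), which is full-image (428.8,270.3). The handle tip is at crop (402,205), or (465,275.7).

Run:
```python
from h import *
t=manip.get_image("top"); s=manip.get_image("side")
P=np.array([[306.2,186.8],[258.5,232.4],[304.8,280.2],[352.4,233.8]])
W=plane(t,P,0.078); c=W.mean(0); print("axis from posts",c.round(4)); 
for w in W: print((w-c)[:2].round(4),np.hypot(*(w-c)[:2]).round(4),np.degrees(np.arctan2(*(w-c)[1::-1])).round(1))
S=np.array([[344.7,220.2],[285,217.4],[278.4,260.8],[343.4,264.3]])
W=plane(s,S,0.070); print("side axis",W.mean(0).round(4)); c2=W.mean(0)
for w in W: print(np.hypot(*(w-c2)[:2]).round(4),np.degrees(np.arctan2(*(w-c2)[1::-1])).round(1))
for lo in((3,110,70),(3,130,90)):
  for b in blobs(t,lo,(14,255,255),(265,235,303,275),15): 
    n=np.argwhere(b[2])[:,::-1].astype(float)
    print("rim",b[0],b[1], cv2.minEnclosingCircle(n.astype(np.float32)), plane(t,[cv2.minEnclosingCircle(n.astype(np.float32))[0]],0.054).round(4))
print("tab",plane(t,[[313.2,300.6]],0.014).round(4),plane(s,[[268.8,290]],0.014).round(4))
print("side rim",plane(s,[[283.5,242.9]],0.052).round(4))
r=plane(t,[[428.8,270.3]],0.058);h=plane(t,[[465,275.7]],0.056);print("cup",r.round(4),h.round(4),np.linalg.norm((h-r)[:,:2]),np.degrees(np.arctan2(*(h-r)[0,1::-1])))
x=proj(s,[[*r[0,:2],0.058],[*r[0,:2],0.0],[*h[0,:2],.056]]);print("side px",x.round(1))
b=cv2.resize(s["frame"][315:375,345:415],None,fx=5,fy=5,interpolation=cv2.INTER_CUBIC)
for q in x: cv2.circle(b,tuple(int(v) for v in ((q-[345,315])+.5)*5),3,(255,0,0),-1)
k=cv2.resize(t["frame"][170:310,235:385],None,fx=4,fy=4,interpolation=cv2.INTER_CUBIC)[:560]
o=np.zeros((560,790,3),np.uint8);o[:,:600]=k;o=o[:, :600]
cv2.imwrite("pics/cup_side1.png",b[:,:,::-1]);cv2.imwrite("pics/car1.png",o[:,:,::-1])
```

```text
axis from posts [0.536  0.0514 0.078 ]
[ 0.1239 -0.0046] 0.124 -2.1
[0.0047 0.1241] 0.1241 87.8
[-0.1241  0.0046] 0.1242 177.9
[-0.0045 -0.1241] 0.1242 -92.1
side axis [0.538 0.053 0.07 ]
0.1257 -2.1
0.1249 87.9
0.1253 177.8
0.1252 -92.3
rim [282.1 255.6] [268, 241, 30, 30, 192] ((282.5, 255.5), 15.182326316833496) [[0.4796 0.1143 0.054 ]]
rim [282.4 255.8] [268, 241, 30, 30, 152] ((282.7542419433594, 255.6864471435547), 14.996914863586426) [[0.4791 0.1137 0.054 ]]
tab [[0.3569 0.0346 0.014 ]] [[0.355  0.0344 0.014 ]]
side rim [[0.4801 0.1143 0.052 ]]
cup [[ 0.4308 -0.2758  0.058 ]] [[ 0.4143 -0.3726  0.056 ]] 0.0981739377576863 -99.71241823716957
side px [[374.1 333.5]
 [371.8 346.8]
 [400.1 362.8]]
```

View pics/cup_side1.png

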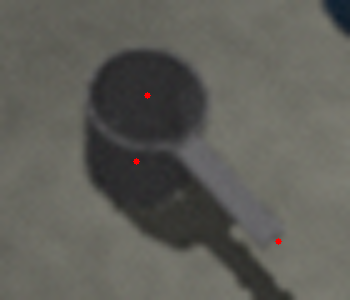

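The side crop confirms the cup: the projected dots land on the rim centre and handle tip. The cup axis is at (0.431,-0.276) with handle yaw about -100°. The carousel axis is at (0.537,0.052) with base yaw about 5.5°, so the deck is at about 0.65 rad. I'll push the post at 178°, coming in over the empty bay behind it.

```bash
cat > st.py <<'E'
import sys
from h import *
s=manip.get_state(); p=s["position"]; M=rot(s["ee_rot"]).as_matrix(); f=s["contact_force"]
v=p[:2]-[.537,.052]; ph=np.arctan2(v[1],v[0]); tg=np.array([-np.sin(ph),np.cos(ph)])
print("t%.2f p%s yawx%.1f tilt%.1f phi%.1f r%.4f ftan%.1f |f|%.1f F%s w%.4f g%.1f q%s"%(s["clock"],p.round(4),np.degrees(np.arctan2(M[1,0],M[0,0])),np.degrees(np.arccos(-M[2,2])),np.degrees(ph)%360,np.hypot(*v),f[:2]@tg,np.linalg.norm(f),f.round(1),s["width"],s["gripper_force"],s["qpos"].round(2)))
if len(sys.argv)>1: sys.exit(int(np.hypot(*f[:2])>float(sys.argv[1])))
E
python3 -m pendant '[{"dx":-0.0301,"dy":-0.0285,"hand":0},{"dx":-0.0301,"dy":-0.0285},{"dx":-0.0301,"dy":-0.0285},{"dx":-0.0301,"dy":-0.0285},{"dx":-0.0301,"dy":-0.0285},{"dx":-0.0301,"dy":-0.0285},{"dx":-0.0301,"dy":-0.0285},{"dx":-0.0301,"dy":-0.0285},{"dx":-0.0301,"dy":-0.0285},{"dx":-0.0301,"dy":-0.0285},{"dx":-0.0301,"dy":-0.0285},{"dx":-0.0301,"dy":-0.0285}]' 30
python3 -m pendant '[{"rz":7},{"rz":7},{"rz":7},{"rz":7},{"rz":7},{"rz":7},{"rz":7},{"rz":7},{"rz":7},{"rz":7},{"rz":7},{"rz":7}]'
python3 -m pendant '[{"rz":3.3},{},{}]'
python3 st.py
```

```text
t0.30 p[0.2029 0.5379 0.231 ] yawx159.3 tilt0.0 phi124.5 r0.5896 ftan0.8 |f|0.9 F[-0.7 -0.4 -0.5] w0.0851 g0.0 q[ 1.09  0.28  1.51  0.    1.36 -0.12]invalid input
invalid input
invalid input
```

```bash
python3 -m pendant '[{"dx":0,"dy":0,"dz":0,"rx":0,"ry":0,"rz":0,"hand":0}]' 30; python3 -m pendant '[{"dx":0.0,"hand":0.0}]'; python3 -m pendant --help | head -20
```

```text
clock: 0.38
position: [0.203, 0.5379, 0.2312]
ee_rot: [-0.0, 0.179, 0.984, -0.0]
contact_force: [0.8, 1.0, -0.1]
width: 0.0754
gripper_force: 0.0invalid input
invalid input: not JSON, or not a number
```

```bash
python3 -m pendant '[{"dx":-0.0301,"dy":-0.0285,"dz":0,"rx":0,"ry":0,"rz":0,"hand":0},{"dx":-0.0301,"dy":-0.0285,"dz":0,"rx":0,"ry":0,"rz":0,"hand":0},{"dx":-0.0301,"dy":-0.0285,"dz":0,"rx":0,"ry":0,"rz":0,"hand":0},{"dx":-0.0301,"dy":-0.0285,"dz":0,"rx":0,"ry":0,"rz":0,"hand":0},{"dx":-0.0301,"dy":-0.0285,"dz":0,"rx":0,"ry":0,"rz":0,"hand":0},{"dx":-0.0301,"dy":-0.0285,"dz":0,"rx":0,"ry":0,"rz":0,"hand":0},{"dx":-0.0301,"dy":-0.0285,"dz":0,"rx":0,"ry":0,"rz":0,"hand":0},{"dx":-0.0301,"dy":-0.0285,"dz":0,"rx":0,"ry":0,"rz":0,"hand":0},{"dx":-0.0301,"dy":-0.0285,"dz":0,"rx":0,"ry":0,"rz":0,"hand":0},{"dx":-0.0301,"dy":-0.0285,"dz":0,"rx":0,"ry":0,"rz":0,"hand":0},{"dx":-0.0301,"dy":-0.0285,"dz":0,"rx":0,"ry":0,"rz":0,"hand":0},{"dx":-0.0301,"dy":-0.0285,"dz":0,"rx":0,"ry":0,"rz":0,"hand":0}]' >/dev/null
python3 -m pendant '[{"dx":0,"dy":0,"dz":0,"rx":0,"ry":0,"rz":7,"hand":0},{"dx":0,"dy":0,"dz":0,"rx":0,"ry":0,"rz":7,"hand":0},{"dx":0,"dy":0,"dz":0,"rx":0,"ry":0,"rz":7,"hand":0},{"dx":0,"dy":0,"dz":0,"rx":0,"ry":0,"rz":7,"hand":0},{"dx":0,"dy":0,"dz":0,"rx":0,"ry":0,"rz":7,"hand":0},{"dx":0,"dy":0,"dz":0,"rx":0,"ry":0,"rz":7,"hand":0},{"dx":0,"dy":0,"dz":0,"rx":0,"ry":0,"rz":7,"hand":0},{"dx":0,"dy":0,"dz":0,"rx":0,"ry":0,"rz":7,"hand":0},{"dx":0,"dy":0,"dz":0,"rx":0,"ry":0,"rz":7,"hand":0},{"dx":0,"dy":0,"dz":0,"rx":0,"ry":0,"rz":7,"hand":0},{"dx":0,"dy":0,"dz":0,"rx":0,"ry":0,"rz":7,"hand":0},{"dx":0,"dy":0,"dz":0,"rx":0,"ry":0,"rz":7,"hand":0}]' >/dev/null
python3 -m pendant '[{"dx":0,"dy":0,"dz":0,"rx":0,"ry":0,"rz":3.3,"hand":0},{"dx":0,"dy":0,"dz":0,"rx":0,"ry":0,"rz":0,"hand":0},{"dx":0,"dy":0,"dz":0,"rx":0,"ry":0,"rz":0,"hand":0}]' >/dev/null
python3 st.py
```

```text
t2.63 p[0.4202 0.0905 0.2314] yawx72.1 tilt0.0 phi161.8 r0.1230 ftan-0.9 |f|1.0 F[-0.   0.9 -0.4] w0.0000 g0.0 q[0.05 0.05 1.78 0.   1.3  0.36]
```

```bash
python3 -m pendant '[{"dx":0,"dy":0,"dz":0.035,"rx":0,"ry":0,"rz":0,"hand":0},{"dx":0,"dy":0,"dz":0.035,"rx":0,"ry":0,"rz":0,"hand":0},{"dx":0,"dy":0,"dz":0.035,"rx":0,"ry":0,"rz":0,"hand":0},{"dx":0,"dy":0,"dz":0.035,"rx":0,"ry":0,"rz":0,"hand":0},{"dx":0,"dy":0,"dz":0.019,"rx":0,"ry":0,"rz":0,"hand":0},{"dx":0,"dy":0,"dz":0.01,"rx":0,"ry":0,"rz":0,"hand":0},{"dx":0,"dy":0,"dz":0,"rx":0,"ry":0,"rz":0,"hand":0},{"dx":0,"dy":0,"dz":0,"rx":0,"ry":0,"rz":0,"hand":0}]' >/dev/null
python3 st.py; python3 -c '
from h import *
s=manip.get_image("side");b=cv2.resize(s["frame"][180:310,230:390],None,fx=4,fy=4)
cv2.imwrite("pics/pre.png",b[:,:,::-1])'
```

```text
t3.30 p[0.4202 0.0905 0.0621] yawx72.1 tilt0.1 phi161.8 r0.1230 ftan0.4 |f|0.5 F[ 0.1 -0.4 -0.2] w-0.0001 g0.0 q[0.05 0.24 2.05 0.   0.85 0.36]
```

View pics/pre.png

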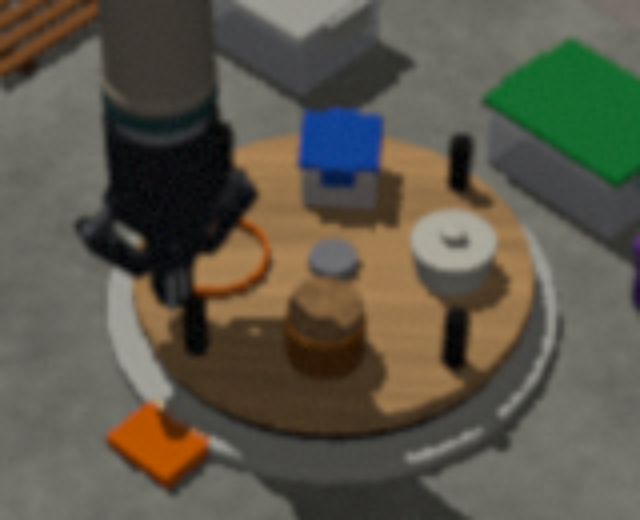

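The side view shows the fingers behind the near-left post at crop (195,310), with the empty bay behind them and a small gap to the post. I'll make contact slowly first.

```bash
python3 -m pendant '[{"dx":-0.0015,"dy":0,"dz":0,"rx":0,"ry":0,"rz":-0.7,"hand":0},{"dx":-0.0015,"dy":0,"dz":0,"rx":0,"ry":0,"rz":-0.7,"hand":0},{"dx":-0.0015,"dy":0,"dz":0,"rx":0,"ry":0,"rz":-0.7,"hand":0},{"dx":-0.0015,"dy":0,"dz":0,"rx":0,"ry":0,"rz":-0.7,"hand":0},{"dx":-0.0015,"dy":0,"dz":0,"rx":0,"ry":0,"rz":-0.7,"hand":0},{"dx":-0.0015,"dy":0,"dz":0,"rx":0,"ry":0,"rz":-0.7,"hand":0},{"dx":-0.0015,"dy":0,"dz":0,"rx":0,"ry":0,"rz":-0.7,"hand":0},{"dx":-0.0015,"dy":0,"dz":0,"rx":0,"ry":0,"rz":-0.7,"hand":0},{"dx":-0.0015,"dy":0,"dz":0,"rx":0,"ry":0,"rz":-0.7,"hand":0},{"dx":-0.0015,"dy":0,"dz":0,"rx":0,"ry":0,"rz":-0.7,"hand":0},{"dx":-0.0015,"dy":0,"dz":0,"rx":0,"ry":0,"rz":-0.7,"hand":0},{"dx":-0.0015,"dy":0,"dz":0,"rx":0,"ry":0,"rz":-0.7,"hand":0}]' >/dev/null
python3 st.py 8 &&
python3 -m pendant '[{"dx":-0.0015,"dy":0,"dz":0,"rx":0,"ry":0,"rz":-0.7,"hand":0},{"dx":-0.0015,"dy":0,"dz":0,"rx":0,"ry":0,"rz":-0.7,"hand":0},{"dx":-0.0015,"dy":0,"dz":0,"rx":0,"ry":0,"rz":-0.7,"hand":0},{"dx":-0.0015,"dy":0,"dz":0,"rx":0,"ry":0,"rz":-0.7,"hand":0}]' >/dev/null; python3 st.py
```

```text
t4.35 p[0.4159 0.0737 0.0623] yawx80.4 tilt0.1 phi169.8 r0.1230 ftan-4.6 |f|4.6 F[ 0.6  4.6 -0.1] w-0.0005 g2.2 q[0.01 0.23 2.07 0.   0.85 0.17]
t4.68 p[0.4149 0.0672 0.0623] yawx83.3 tilt0.0 phi172.9 r0.1230 ftan-4.4 |f|4.6 F[ 0.7  4.3 -1.3] w-0.0003 g2.2 q[-0.01  0.22  2.07  0.    0.85  0.11]
```

```bash
python3 -m pendant '[{"dx":-0.003,"dy":0,"dz":0,"rx":0,"ry":0,"rz":-1.4,"hand":0},{"dx":-0.0043,"dy":0,"dz":0,"rx":0,"ry":0,"rz":-2,"hand":0},{"dx":-0.0043,"dy":0,"dz":0,"rx":0,"ry":0,"rz":-2,"hand":0},{"dx":-0.0043,"dy":0,"dz":0,"rx":0,"ry":0,"rz":-2,"hand":0},{"dx":-0.0043,"dy":0,"dz":0,"rx":0,"ry":0,"rz":-2,"hand":0},{"dx":-0.003,"dy":0,"dz":0,"rx":0,"ry":0,"rz":-1.4,"hand":0},{"dx":-0.0015,"dy":0,"dz":0,"rx":0,"ry":0,"rz":-0.7,"hand":0}]' >/dev/null
python3 st.py 9 &&
python3 -m pendant '[{"dx":-0.003,"dy":0,"dz":0,"rx":0,"ry":0,"rz":-1.4,"hand":0},{"dx":-0.0043,"dy":0,"dz":0,"rx":0,"ry":0,"rz":-2,"hand":0},{"dx":-0.0043,"dy":0,"dz":0,"rx":0,"ry":0,"rz":-2,"hand":0},{"dx":-0.0043,"dy":0,"dz":0,"rx":0,"ry":0,"rz":-2,"hand":0},{"dx":-0.0043,"dy":0,"dz":0,"rx":0,"ry":0,"rz":-2,"hand":0},{"dx":-0.0043,"dy":0,"dz":0,"rx":0,"ry":0,"rz":-2,"hand":0},{"dx":-0.003,"dy":0,"dz":0,"rx":0,"ry":0,"rz":-1.4,"hand":0},{"dx":-0.0015,"dy":0,"dz":0,"rx":0,"ry":0,"rz":-0.7,"hand":0},{"dx":0,"dy":0,"dz":0,"rx":0,"ry":0,"rz":0,"hand":0}]' >/dev/null; python3 st.py
```

```text
t5.27 p[0.4144 0.0422 0.0623] yawx94.8 tilt0.0 phi184.6 r0.1230 ftan-4.7 |f|5.0 F[ 1.1  4.8 -1.1] w-0.0001 g2.2 q[-0.07  0.22  2.08  0.    0.84 -0.15]
t6.02 p[0.4196 0.0135 0.0623] yawx108.3 tilt0.0 phi198.2 r0.1236 ftan-1.4 |f|1.4 F[-0.5  1.3  0.1] w0.0001 g0.5 q[-0.13  0.22  2.07 -0.    0.85 -0.45]
```

```bash
python3 -m pendant '[{"dx":-0.0015,"dy":0,"dz":0,"rx":0,"ry":0,"rz":-0.7,"hand":0},{"dx":-0.0015,"dy":0,"dz":0,"rx":0,"ry":0,"rz":-0.7,"hand":0},{"dx":-0.0015,"dy":0,"dz":0,"rx":0,"ry":0,"rz":-0.7,"hand":0},{"dx":-0.0015,"dy":0,"dz":0,"rx":0,"ry":0,"rz":-0.7,"hand":0},{"dx":-0.0015,"dy":0,"dz":0,"rx":0,"ry":0,"rz":-0.7,"hand":0},{"dx":-0.0015,"dy":0,"dz":0,"rx":0,"ry":0,"rz":-0.7,"hand":0},{"dx":-0.0015,"dy":0,"dz":0,"rx":0,"ry":0,"rz":-0.7,"hand":0},{"dx":-0.0015,"dy":0,"dz":0,"rx":0,"ry":0,"rz":-0.7,"hand":0}]' >/dev/null; python3 st.py 7 &&
python3 -m pendant '[{"dx":-0.001,"dy":0,"dz":0,"rx":0,"ry":0,"rz":-0.47,"hand":0},{"dx":-0.001,"dy":0,"dz":0,"rx":0,"ry":0,"rz":-0.47,"hand":0}]' >/dev/null; python3 st.py 7 && 
python3 -m pendant '[{"dx":-0.001,"dy":0,"dz":0,"rx":0,"ry":0,"rz":-0.47,"hand":0}]' >/dev/null; python3 st.py 7 && 
python3 -m pendant '[{"dx":-0.001,"dy":0,"dz":0,"rx":0,"ry":0,"rz":-0.47,"hand":0}]' >/dev/null; python3 st.py 7 && 
python3 -m pendant '[{"dx":-0.001,"dy":0,"dz":0,"rx":0,"ry":0,"rz":-0.47,"hand":0}]' >/dev/null; python3 st.py 7 && 
python3 -m pendant '[{"dx":-0.001,"dy":0,"dz":0,"rx":0,"ry":0,"rz":-0.47,"hand":0}]' >/dev/null; python3 st.py 7
```

```text
t6.68 p[0.4235 0.0027 0.0623] yawx113.9 tilt0.0 phi203.5 r0.1238 ftan-3.9 |f|4.2 F[-0.6  4.   1.1] w0.0000 g2.2 q[-0.16  0.23  2.07  0.    0.85 -0.58]
t6.85 p[0.4243 0.0009 0.0623] yawx114.8 tilt0.0 phi204.4 r0.1238 ftan-3.1 |f|3.7 F[-0.3  3.3  1.7] w-0.0001 g2.1 q[-0.16  0.23  2.06 -0.    0.85 -0.6 ]
t6.93 p[ 0.4247 -0.      0.0623] yawx115.3 tilt0.0 phi204.8 r0.1238 ftan-4.3 |f|5.1 F[-1.   4.3  2.6] w-0.0000 g2.1 q[-0.16  0.23  2.06 -0.    0.85 -0.61]
t7.02 p[ 0.4252 -0.0009  0.0623] yawx115.8 tilt0.0 phi205.3 r0.1237 ftan-4.6 |f|4.8 F[-1.3  4.4  1.2] w-0.0003 g2.1 q[-0.17  0.23  2.06 -0.    0.85 -0.62]
t7.10 p[ 0.4256 -0.0018  0.0623] yawx116.2 tilt0.0 phi205.8 r0.1237 ftan-3.7 |f|4.0 F[-1.   3.6  1.4] w-0.0001 g2.1 q[-0.17  0.23  2.06 -0.    0.85 -0.63]
t7.18 p[ 0.426  -0.0027  0.0623] yawx116.7 tilt0.0 phi206.2 r0.1237 ftan-3.7 |f|4.4 F[-1.5  3.4  2.4] w0.0001 g2.1 q[-0.17  0.23  2.06 -0.    0.85 -0.64]
```

```bash
python3 -m pendant '[{"dx":-0.001,"dy":0,"dz":0,"rx":0,"ry":0,"rz":-0.47,"hand":0},{"dx":-0.001,"dy":0,"dz":0,"rx":0,"ry":0,"rz":-0.47,"hand":0}]' >/dev/null; python3 st.py 6.5 && 
python3 -m pendant '[{"dx":-0.001,"dy":0,"dz":0,"rx":0,"ry":0,"rz":-0.47,"hand":0}]' >/dev/null; python3 st.py 6.5 && 
python3 -m pendant '[{"dx":-0.001,"dy":0,"dz":0,"rx":0,"ry":0,"rz":-0.47,"hand":0}]' >/dev/null; python3 st.py 6.5 && 
python3 -m pendant '[{"dx":-0.001,"dy":0,"dz":0,"rx":0,"ry":0,"rz":-0.47,"hand":0}]' >/dev/null; python3 st.py 6.5 && 
python3 -m pendant '[{"dx":-0.001,"dy":0,"dz":0,"rx":0,"ry":0,"rz":-0.47,"hand":0}]' >/dev/null; python3 st.py 6.5 && 
python3 -m pendant '[{"dx":-0.001,"dy":0,"dz":0,"rx":0,"ry":0,"rz":-0.47,"hand":0}]' >/dev/null; python3 st.py 6.5 && 
python3 -m pendant '[{"dx":-0.001,"dy":0,"dz":0,"rx":0,"ry":0,"rz":-0.47,"hand":0}]' >/dev/null; python3 st.py 6.5 && 
python3 -m pendant '[{"dx":-0.001,"dy":0,"dz":0,"rx":0,"ry":0,"rz":-0.47,"hand":0}]' >/dev/null; python3 st.py 6.5 && 
python3 -m pendant '[{"dx":-0.001,"dy":0,"dz":0,"rx":0,"ry":0,"rz":-0.47,"hand":0}]' >/dev/null; python3 st.py 6.5 && 
python3 -m pendant '[{"dx":-0.001,"dy":0,"dz":0,"rx":0,"ry":0,"rz":-0.47,"hand":0}]' >/dev/null; python3 st.py 6.5 && 
python3 -m pendant '[{"dx":-0.001,"dy":0,"dz":0,"rx":0,"ry":0,"rz":-0.47,"hand":0}]' >/dev/null; python3 st.py 6.5 && 
python3 -m pendant '[{"dx":-0.001,"dy":0,"dz":0,"rx":0,"ry":0,"rz":-0.47,"hand":0}]' >/dev/null; python3 st.py 6.5 && 
python3 -m pendant '[{"dx":-0.001,"dy":0,"dz":0,"rx":0,"ry":0,"rz":-0.47,"hand":0}]' >/dev/null; python3 st.py 6.5
```

```text
t7.35 p[ 0.4269 -0.0045  0.0623] yawx117.6 tilt0.0 phi207.2 r0.1237 ftan-4.2 |f|5.4 F[-2.1  3.6  3.5] w0.0001 g2.1 q[-0.17  0.23  2.06 -0.    0.85 -0.66]
t7.43 p[ 0.4274 -0.0054  0.0623] yawx118.1 tilt0.0 phi207.6 r0.1237 ftan-4.4 |f|5.5 F[-2.3  3.8  3.2] w0.0005 g2.1 q[-0.18  0.23  2.06 -0.    0.85 -0.67]
t7.52 p[ 0.4279 -0.0063  0.0623] yawx118.6 tilt0.0 phi208.1 r0.1237 ftan-3.3 |f|4.3 F[-1.9  2.7  2.7] w-0.0000 g2.1 q[-0.18  0.23  2.06 -0.    0.85 -0.68]
t7.60 p[ 0.4283 -0.0071  0.0623] yawx119.1 tilt0.0 phi208.6 r0.1237 ftan-4.9 |f|5.5 F[-3.3  3.8  2.2] w-0.0001 g2.1 q[-0.18  0.23  2.06 -0.    0.85 -0.69]
t7.68 p[ 0.4288 -0.008   0.0623] yawx119.5 tilt0.0 phi209.0 r0.1237 ftan-4.0 |f|5.3 F[-2.2  3.4  3.4] w-0.0002 g2.1 q[-0.18  0.23  2.05 -0.    0.85 -0.7 ]
t7.77 p[ 0.4293 -0.0089  0.0623] yawx120.0 tilt0.0 phi209.5 r0.1237 ftan-4.2 |f|5.0 F[-2.2  3.6  2.6] w0.0003 g2.1 q[-0.18  0.23  2.05 -0.    0.85 -0.71]
t7.85 p[ 0.4298 -0.0097  0.0623] yawx120.5 tilt0.0 phi209.9 r0.1237 ftan-4.7 |f|5.6 F[-2.7  3.9  3.1] w-0.0001 g2.1 q[-0.18  0.24  2.05 -0.    0.85 -0.72]
t7.93 p[ 0.4303 -0
[... 208 characters left out ...]
n-4.5 |f|5.3 F[-2.9  3.5  2.8] w0.0003 g2.1 q[-0.19  0.24  2.05 -0.    0.85 -0.74]
t8.10 p[ 0.4313 -0.0123  0.0622] yawx121.9 tilt0.0 phi211.3 r0.1237 ftan-3.3 |f|4.5 F[-2.9  2.2  2.8] w0.0001 g2.1 q[-0.19  0.24  2.05 -0.    0.85 -0.75]
t8.18 p[ 0.4318 -0.0132  0.0622] yawx122.3 tilt0.0 phi211.8 r0.1237 ftan-4.1 |f|5.1 F[-3.3  2.8  2.8] w-0.0001 g2.1 q[-0.19  0.24  2.05 -0.    0.86 -0.76]
t8.27 p[ 0.4324 -0.014   0.0622] yawx122.8 tilt0.0 phi212.3 r0.1237 ftan-3.5 |f|4.7 F[-1.5  3.2  3.1] w0.0001 g2.0 q[-0.19  0.24  2.05 -0.    0.86 -0.77]
t8.35 p[ 0.433  -0.0149  0.0622] yawx123.3 tilt0.0 phi212.8 r0.1237 ftan-4.0 |f|4.7 F[-2.7  3.1  2.3] w-0.0002 g1.7 q[-0.2   0.24  2.05 -0.    0.86 -0.78]
```

```bash
python3 -m pendant '[{"dx":-0.001,"dy":0,"dz":0,"rx":0,"ry":0,"rz":-0.47,"hand":0}]' >/dev/null; python3 st.py 6.5 && 
python3 -m pendant '[{"dx":-0.001,"dy":0,"dz":0,"rx":0,"ry":0,"rz":-0.47,"hand":0}]' >/dev/null; python3 st.py 6.5 && 
python3 -m pendant '[{"dx":-0.001,"dy":0,"dz":0,"rx":0,"ry":0,"rz":-0.47,"hand":0}]' >/dev/null; python3 st.py 6.5 && 
python3 -m pendant '[{"dx":-0.001,"dy":0,"dz":0,"rx":0,"ry":0,"rz":-0.47,"hand":0}]' >/dev/null; python3 st.py 6.5 && 
python3 -m pendant '[{"dx":-0.001,"dy":0,"dz":0,"rx":0,"ry":0,"rz":-0.47,"hand":0}]' >/dev/null; python3 st.py 6.5 && 
python3 -m pendant '[{"dx":-0.001,"dy":0,"dz":0,"rx":0,"ry":0,"rz":-0.47,"hand":0}]' >/dev/null; python3 st.py 6.5 && 
python3 -m pendant '[{"dx":-0.001,"dy":0,"dz":0,"rx":0,"ry":0,"rz":-0.47,"hand":0}]' >/dev/null; python3 st.py 6.5 && 
python3 -m pendant '[{"dx":-0.001,"dy":0,"dz":0,"rx":0,"ry":0,"rz":-0.47,"hand":0}]' >/dev/null; python3 st.py 6.5 && 
python3 -m pendant '[{"dx":-0.001,"dy":0,"dz":0,"rx":0,"ry":0,"rz":-0.47,"hand":0}]' >/dev/null; python3 st.py 6.5 && 
python3 -m pendant '[{"dx":-0.001,"dy":0,"dz":0,"rx":0,"ry":0,"rz":-0.47,"hand":0}]' >/dev/null; python3 st.py 6.5 && 
python3 -m pendant '[{"dx":-0.001,"dy":0,"dz":0,"rx":0,"ry":0,"rz":-0.47,"hand":0}]' >/dev/null; python3 st.py 6.5 && 
python3 -m pendant '[{"dx":-0.001,"dy":0,"dz":0,"rx":0,"ry":0,"rz":-0.47,"hand":0}]' >/dev/null; python3 st.py 6.5 && 
python3 -m pendant '[{"dx":-0.001,"dy":0,"dz":0,"rx":0,"ry":0,"rz":-0.47,"hand":0}]' >/dev/null; python3 st.py 6.5 && 
python3 -m pendant '[{"dx":-0.001,"dy":0,"dz":0,"rx":0,"ry":0,"rz":-0.47,"hand":0}]' >/dev/null; python3 st.py 6.5 && 
python3 -m pendant '[{"dx":-0.001,"dy":0,"dz":0,"rx":0,"ry":0,"rz":-0.47,"hand":0}]' >/dev/null; python3 st.py 6.5 && 
python3 -m pendant '[{"dx":-0.001,"dy":0,"dz":0,"rx":0,"ry":0,"rz":-0.47,"hand":0}]' >/dev/null; python3 st.py 6.5
```

```text
t8.43 p[ 0.4337 -0.0158  0.0622] yawx123.8 tilt0.0 phi213.3 r0.1236 ftan-2.9 |f|3.6 F[-2.6  1.7  1.8] w-0.0001 g1.5 q[-0.2   0.24  2.05 -0.    0.86 -0.79]
t8.52 p[ 0.4343 -0.0168  0.0622] yawx124.2 tilt0.0 phi213.8 r0.1236 ftan-2.0 |f|2.6 F[-2.4  0.7  0.7] w-0.0002 g1.1 q[-0.2   0.24  2.04 -0.    0.86 -0.8 ]
t8.60 p[ 0.4352 -0.0177  0.0622] yawx124.7 tilt0.1 phi214.4 r0.1234 ftan-1.8 |f|2.0 F[-1.7  1.  -0.1] w-0.0000 g0.6 q[-0.2   0.24  2.04 -0.    0.86 -0.81]
t8.68 p[ 0.4363 -0.0186  0.0623] yawx125.2 tilt0.1 phi215.1 r0.1230 ftan-0.8 |f|0.9 F[-0.8  0.3 -0.1] w-0.0004 g0.0 q[-0.2   0.24  2.04 -0.    0.86 -0.82]
t8.77 p[ 0.437  -0.0194  0.0624] yawx125.6 tilt0.1 phi215.5 r0.1228 ftan-0.6 |f|0.8 F[0.  0.8 0. ] w-0.0003 g0.8 q[-0.2   0.24  2.04 -0.    0.86 -0.83]
t8.85 p[ 0.4372 -0.0198  0.0624] yawx126.1 tilt0.1 phi215.7 r0.1229 ftan-1.7 |f|2.3 F[-0.5  1.7  1.4] w-0.0003 g1.1 q[-0.2   0.24  2.04  0.    0.86 -0.83]
t8.93 p[ 0.4377 -0.0204  0.0624] yawx126.5 tilt0.1 phi216.1 r0.1229 ftan-2.4 |f|2.4 F[-1.2  2.1  0.2] w-0.0005 g1.1 q[-0.21  0.25  2.04  0.    0.86 -0.84]
t9.02 p[ 0.4382 -0
[... 670 characters left out ...]
.1 |f|7.0 F[-1.5  6.5  2.1] w-0.0000 g2.8 q[-0.21  0.25  2.03  0.    0.86 -0.88]
t9.27 p[ 0.4395 -0.0232  0.0623] yawx128.4 tilt0.1 phi217.7 r0.1231 ftan-6.1 |f|7.0 F[-1.5  6.5  2.1] w-0.0000 g2.8 q[-0.21  0.25  2.03  0.    0.86 -0.88]
t9.27 p[ 0.4395 -0.0232  0.0623] yawx128.4 tilt0.1 phi217.7 r0.1231 ftan-6.1 |f|7.0 F[-1.5  6.5  2.1] w-0.0000 g2.8 q[-0.21  0.25  2.03  0.    0.86 -0.88]
t9.27 p[ 0.4395 -0.0232  0.0623] yawx128.4 tilt0.1 phi217.7 r0.1231 ftan-6.1 |f|7.0 F[-1.5  6.5  2.1] w-0.0000 g2.8 q[-0.21  0.25  2.03  0.    0.86 -0.88]
t9.27 p[ 0.4395 -0.0232  0.0623] yawx128.4 tilt0.1 phi217.7 r0.1231 ftan-6.1 |f|7.0 F[-1.5  6.5  2.1] w-0.0000 g2.8 q[-0.21  0.25  2.03  0.    0.86 -0.88]
```

Friction fell off around φ≈214°, which suggests the pin popped in, and the force is now rising against a hard stop. I'll increase the lean in small steps.

```bash
python3 -m pendant '[{"dx":-0.0005,"dy":0,"dz":0,"rx":0,"ry":0,"rz":0,"hand":0}]' >/dev/null; python3 st.py 10.5 && 
python3 -m pendant '[{"dx":-0.0005,"dy":0,"dz":0,"rx":0,"ry":0,"rz":0,"hand":0}]' >/dev/null; python3 st.py 10.5 && 
python3 -m pendant '[{"dx":-0.0005,"dy":0,"dz":0,"rx":0,"ry":0,"rz":0,"hand":0}]' >/dev/null; python3 st.py 10.5
```

```text
t9.35 p[ 0.4395 -0.0232  0.0623] yawx128.4 tilt0.1 phi217.7 r0.1231 ftan-7.2 |f|8.7 F[-2.3  7.3  4.1] w-0.0001 g3.0 q[-0.21  0.25  2.03  0.    0.86 -0.88]
t9.43 p[ 0.4396 -0.0233  0.0623] yawx128.4 tilt0.2 phi217.7 r0.1232 ftan-7.2 |f|9.0 F[-1.2  8.1  3.7] w0.0000 g3.6 q[-0.21  0.25  2.03  0.    0.86 -0.88]
t9.52 p[ 0.4396 -0.0234  0.0623] yawx128.3 tilt0.2 phi217.7 r0.1231 ftan-8.6 |f|10.9 F[-1.6  9.6  4.8] w-0.0002 g4.1 q[-0.21  0.25  2.03  0.    0.86 -0.89]
```

```bash
python3 -m pendant '[{"dx":-0.0007,"dy":0,"dz":0,"rx":0,"ry":0,"rz":0,"hand":0}]' >/dev/null; python3 st.py 12.5 && 
python3 -m pendant '[{"dx":-0.0007,"dy":0,"dz":0,"rx":0,"ry":0,"rz":0,"hand":0}]' >/dev/null; python3 st.py 12.5 && 
python3 -m pendant '[{"dx":-0.0007,"dy":0,"dz":0,"rx":0,"ry":0,"rz":0,"hand":0}]' >/dev/null; python3 st.py 12.5
python3 -m pendant '[{"dx":0,"dy":0,"dz":0,"rx":0,"ry":0,"rz":0,"hand":0},{"dx":0,"dy":0,"dz":0,"rx":0,"ry":0,"rz":0,"hand":0},{"dx":0,"dy":0,"dz":0,"rx":0,"ry":0,"rz":0,"hand":0}]' >/dev/null; python3 st.py
```

```text
t9.60 p[ 0.4397 -0.0234  0.0623] yawx128.3 tilt0.3 phi217.8 r0.1231 ftan-10.3 |f|12.6 F[-2.6 11.1  5.5] w0.0001 g5.1 q[-0.21  0.25  2.03  0.    0.86 -0.89]
t9.68 p[ 0.4397 -0.0235  0.0623] yawx128.3 tilt0.3 phi217.8 r0.1232 ftan-11.6 |f|14.5 F[-3.  12.4  6.8] w-0.0003 g5.9 q[-0.22  0.25  2.03  0.01  0.87 -0.89]
t9.68 p[ 0.4397 -0.0235  0.0623] yawx128.3 tilt0.3 phi217.8 r0.1232 ftan-11.6 |f|14.5 F[-3.  12.4  6.8] w-0.0003 g5.9 q[-0.22  0.25  2.03  0.01  0.87 -0.89]
t9.93 p[ 0.4397 -0.0235  0.0623] yawx128.3 tilt0.3 phi217.8 r0.1231 ftan-10.3 |f|12.9 F[-2.5 11.1  5.9] w0.0003 g5.2 q[-0.22  0.25  2.03  0.01  0.87 -0.89]
```

The fingers stay still while leaning with about 13 N, so the deck is locked. I'll back off, lift, and check the bay and cup.

```bash
python3 -m pendant '[{"dx":0.004,"dy":0,"dz":0,"rx":0,"ry":0,"rz":0,"hand":0},{"dx":0.008,"dy":0,"dz":0,"rx":0,"ry":0,"rz":0,"hand":0},{"dx":0.008,"dy":0,"dz":0,"rx":0,"ry":0,"rz":0,"hand":0},{"dx":0,"dy":0,"dz":-0.035,"rx":0,"ry":0,"rz":0,"hand":0},{"dx":0,"dy":0,"dz":-0.035,"rx":0,"ry":0,"rz":0,"hand":0},{"dx":0,"dy":0,"dz":-0.035,"rx":0,"ry":0,"rz":0,"hand":0},{"dx":0,"dy":0,"dz":-0.035,"rx":0,"ry":0,"rz":7,"hand":0},{"dx":0,"dy":0,"dz":0,"rx":0,"ry":0,"rz":7,"hand":0},{"dx":0,"dy":0,"dz":0,"rx":0,"ry":0,"rz":7,"hand":0},{"dx":0,"dy":0,"dz":0,"rx":0,"ry":0,"rz":7,"hand":0.0854},{"dx":0,"dy":0,"dz":0,"rx":0,"ry":0,"rz":7,"hand":0.0854},{"dx":0,"dy":0,"dz":0,"rx":0,"ry":0,"rz":7,"hand":0.0854}]' >/dev/null
python3 -m pendant '[{"dx":0,"dy":0,"dz":0,"rx":0,"ry":0,"rz":6,"hand":0.0854},{"dx":0,"dy":0,"dz":0,"rx":0,"ry":0,"rz":0,"hand":0.0854},{"dx":0,"dy":0,"dz":0,"rx":0,"ry":0,"rz":0,"hand":0.0854}]' >/dev/null; python3 st.py
python3 - <<'E'
from h import *
s=manip.get_state();M=rot(s["ee_rot"]).as_matrix()
print("to cup in tool axes", (M.T@(np.array([.431,-.276,s["position"][2]])-s["position"])).round(4))
E
```

```text
t11.18 p[ 0.4286 -0.0103  0.2022] yawx80.6 tilt0.0 phi209.9 r0.1250 ftan0.6 |f|1.4 F[-0.2 -0.8  1.2] w0.0724 g0.0 q[-0.19  0.07  1.84 -0.    1.23 -0.02]
to cup in tool axes [-2.617e-01  4.590e-02  1.000e-04]
```

```bash
python3 -m pendant '[{"dx":-0.0327,"dy":0.0057,"dz":0,"rx":0,"ry":0,"rz":0,"hand":0.0854},{"dx":-0.0327,"dy":0.0057,"dz":0,"rx":0,"ry":0,"rz":0,"hand":0.0854},{"dx":-0.0327,"dy":0.0057,"dz":0,"rx":0,"ry":0,"rz":0,"hand":0.0854},{"dx":-0.0327,"dy":0.0057,"dz":0,"rx":0,"ry":0,"rz":0,"hand":0.0854},{"dx":-0.0327,"dy":0.0057,"dz":0,"rx":0,"ry":0,"rz":0,"hand":0.0854},{"dx":-0.0327,"dy":0.0057,"dz":0,"rx":0,"ry":0,"rz":0,"hand":0.0854},{"dx":-0.0327,"dy":0.0057,"dz":0,"rx":0,"ry":0,"rz":0,"hand":0.0854},{"dx":-0.0327,"dy":0.0057,"dz":0,"rx":0,"ry":0,"rz":0,"hand":0.0854},{"dx":0,"dy":0,"dz":0,"rx":0,"ry":0,"rz":0,"hand":0.0854},{"dx":0,"dy":0,"dz":0,"rx":0,"ry":0,"rz":0,"hand":0.0854}]' >/dev/null; python3 st.py
python3 - <<'E'
from h import *
t=manip.get_image("top"); s=manip.get_image("side")
for lo in((3,110,70),(3,130,90)):
  for b in blobs(t,lo,(14,255,255),(275,255,335,293),15):
    n=np.argwhere(b[2])[:,::-1].astype(np.float32); c=cv2.minEnclosingCircle(n)
    print("rim",b[0],b[1],c[1],plane(t,[c[0]],.054).round(4))
  for b in blobs(s,lo,(14,255,255),(255,235,325,280),15):
    n=np.argwhere(b[2])[:,::-1].astype(np.float32); x,y,w,h=b[1][:4]
    print("siderim",b[0],b[1],plane(s,[[x+(w-1)/2,y+(h-1)/2]],.052).round(4))
S=[b for b in blobs(t,(0,0,0),(180,255,40),(240,170,375,290))]
for b in S: w=plane(t,[b[0]],.078)[0]-[.5365,.052,0]; print("post",b[0],b[1][4],np.hypot(*w[:2]).round(4),np.degrees(np.arctan2(w[1],w[0])).round(1))
a=cv2.resize(t["frame"][160:320,240:500],None,fx=3,fy=3,interpolation=cv2.INTER_CUBIC); cv2.imwrite("pics/a1.png",a[:,:,::-1])
E
```

```text
t12.02 p[ 0.43   -0.2774  0.2018] yawx80.3 tilt0.0 phi252.0 r0.3463 ftan-1.0 |f|1.0 F[-0.9  0.4  0. ] w0.0852 g0.0 q[-0.71  0.2   1.68 -0.    1.26 -0.54]
rim [307.5 268.1] [293, 255, 30, 26, 148] 15.238799095153809 [[0.452  0.0491 0.054 ]]
siderim [291.6 260.2] [277, 249, 30, 24, 235] [[0.4507 0.0472 0.052 ]]
rim [306.9 268.2] [293, 255, 30, 26, 116] 14.863221168518066 [[0.452  0.0484 0.054 ]]
siderim [291.5 260.1] [277, 249, 30, 24, 221] [[0.4507 0.0472 0.052 ]]
post [336.6 198.4] 30 0.1244 -43.3
post [270.5 202.1] 31 0.1237 47.0
post [340.7 264.1] 24 0.1245 -132.7
post [274.  268.1] 22 0.124 137.2
```

View pics/a1.png

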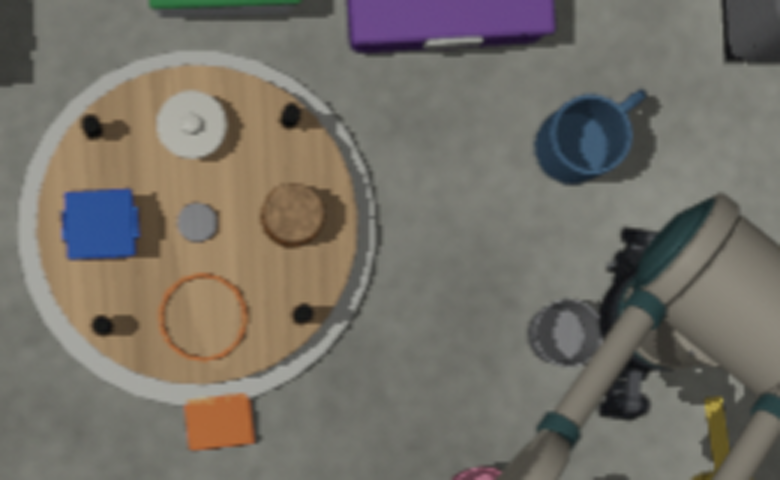

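The top view shows the deck turned, with the bay at crop (204,316) beside the orange tab, and the gripper above the cup. The bay is at (0.4515,0.0485). Next I descend and grasp.

```bash
python3 -m pendant '[{"dx":0.0015,"dy":0,"dz":0.034,"rx":0,"ry":0,"rz":0,"hand":0.0854},{"dx":0,"dy":0,"dz":0.034,"rx":0,"ry":0,"rz":0,"hand":0.0854},{"dx":0,"dy":0,"dz":0.034,"rx":0,"ry":0,"rz":0,"hand":0.0854},{"dx":0,"dy":0,"dz":0.034,"rx":0,"ry":0,"rz":0,"hand":0.0854},{"dx":0,"dy":0,"dz":0.02,"rx":0,"ry":0,"rz":0,"hand":0.0854},{"dx":0,"dy":0,"dz":0.02,"rx":0,"ry":0,"rz":0,"hand":0.0854},{"dx":0,"dy":0,"dz":0.011,"rx":0,"ry":0,"rz":0,"hand":0.0854},{"dx":0,"dy":0,"dz":0,"rx":0,"ry":0,"rz":0,"hand":0.0854}]' >/dev/null; python3 st.py 5 &&
python3 -m pendant '[{"dx":0,"dy":0,"dz":0,"rx":0,"ry":0,"rz":0,"hand":0.045},{"dx":0,"dy":0,"dz":0,"rx":0,"ry":0,"rz":0,"hand":0.045},{"dx":0,"dy":0,"dz":0,"rx":0,"ry":0,"rz":0,"hand":0.045},{"dx":0,"dy":0,"dz":0,"rx":0,"ry":0,"rz":0,"hand":0.045},{"dx":0,"dy":0,"dz":0,"rx":0,"ry":0,"rz":0,"hand":0.045},{"dx":0,"dy":0,"dz":0,"rx":0,"ry":0,"rz":0,"hand":0.045}]' 30 >/dev/null; python3 st.py
```

```text
t12.78 p[ 0.4289 -0.2714  0.0132] yawx80.6 tilt0.3 phi251.5 r0.3410 ftan0.0 |f|0.5 F[ 0.1  0.1 -0.5] w0.0854 g0.0 q[-0.7   0.4   1.94  0.    0.8  -0.54]
t13.28 p[ 0.4312 -0.2743  0.0167] yawx80.4 tilt0.1 phi252.0 r0.3430 ftan-0.9 |f|7.3 F[-0.   2.9  6.7] w0.0616 g32.4 q[-0.7   0.4   1.94  0.    0.8  -0.54]
```

```bash
python3 -m pendant '[{"dx":0,"dy":0,"dz":-0.003,"rx":0,"ry":0,"rz":0,"hand":0.045},{"dx":0,"dy":0,"dz":-0.01,"rx":0,"ry":0,"rz":0,"hand":0.045},{"dx":0,"dy":0,"dz":-0.02,"rx":0,"ry":0,"rz":0,"hand":0.045},{"dx":0,"dy":0,"dz":-0.03,"rx":0,"ry":0,"rz":0,"hand":0.045},{"dx":0,"dy":0,"dz":-0.03,"rx":0,"ry":0,"rz":0,"hand":0.045},{"dx":0,"dy":0,"dz":-0.03,"rx":0,"ry":0,"rz":0,"hand":0.045},{"dx":0,"dy":0,"dz":-0.02,"rx":0,"ry":0,"rz":0,"hand":0.045},{"dx":0,"dy":0,"dz":0,"rx":0,"ry":0,"rz":0,"hand":0.045},{"dx":0,"dy":0,"dz":0,"rx":0,"ry":0,"rz":0,"hand":0.045}]' 35 >/dev/null; python3 st.py
python3 -m pendant '[{"dx":0,"dy":0,"dz":0,"rx":0,"ry":0,"rz":7,"hand":0.045},{"dx":0,"dy":0,"dz":0,"rx":0,"ry":0,"rz":7,"hand":0.045},{"dx":0,"dy":0,"dz":0,"rx":0,"ry":0,"rz":7,"hand":0.045},{"dx":0,"dy":0,"dz":0,"rx":0,"ry":0,"rz":7,"hand":0.045},{"dx":0,"dy":0,"dz":0,"rx":0,"ry":0,"rz":7,"hand":0.045},{"dx":0,"dy":0,"dz":0,"rx":0,"ry":0,"rz":7,"hand":0.045},{"dx":0,"dy":0,"dz":0,"rx":0,"ry":0,"rz":7,"hand":0.045},{"dx":0,"dy":0,"dz":0,"rx":0,"ry":0,"rz":7,"hand":0.045},{"dx":0,"dy":0,"dz":0,"rx":0,"ry":0,"rz":7,"hand":0.045},{"dx":0,"dy":0,"dz":0,"rx":0,"ry":0,"rz":7,"hand":0.045},{"dx":0,"dy":0,"dz":0,"rx":0,"ry":0,"rz":5,"hand":0.045},{"dx":0,"dy":0,"dz":0,"rx":0,"ry":0,"rz":0,"hand":0.045}]' >/dev/null; python3 st.py
python3 - <<'E'
from h import *
s=manip.get_state();M=rot(s["ee_rot"]).as_matrix();p=s["position"]
print("to bay in tool axes", (M.T@(np.array([.4515,.0485,p[2]])-p)).round(4))
d=manip.get_image("side"); u=proj(d,p)[0].astype(int);print(u)
x,y=max(u[0]-70,0),max(u[1]-70,0)
cv2.imwrite("pics/held.png",cv2.resize(d["frame"][y:y+140,x:x+140],None,fx=4,fy=4)[:,:,::-1])
E
```

```text
t14.03 p[ 0.4309 -0.2749  0.1597] yawx80.4 tilt0.2 phi252.0 r0.3437 ftan0.3 |f|1.9 F[ 0.6  0.8 -1.6] w0.0613 g38.6 q[-0.7   0.23  1.76 -0.    1.15 -0.54]
t15.03 p[ 0.4293 -0.2735  0.1563] yawx5.3 tilt0.2 phi251.7 r0.3429 ftan0.5 |f|1.5 F[ 0.6  0.  -1.4] w0.0613 g38.6 q[-0.7   0.24  1.76  0.    1.15  0.77]
to bay in tool axes [ 0.0519 -0.3186  0.0008]
[377 308]
```

View pics/held.png

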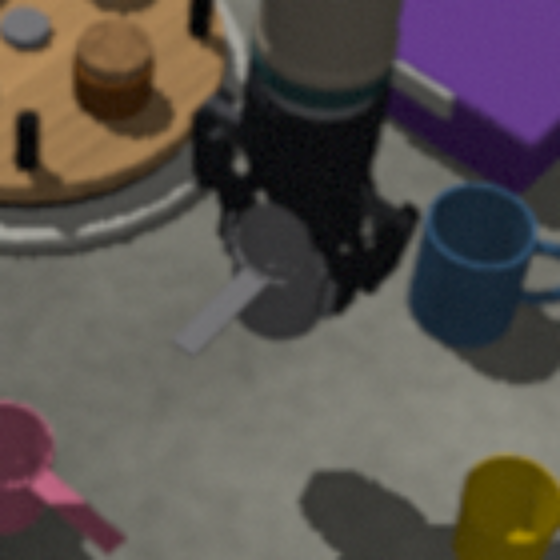

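Run:
```python
from h import *
s=manip.get_state();M=rot(s["ee_rot"]).as_matrix();p=s["position"]; d=manip.get_image("side")
c=np.array([p[0],p[1],p[2]-.0167]); a=np.radians(185.3-.0)
print("tip",proj(d,c+[.095*np.cos(a),.095*np.sin(a),.056]))
an=np.linspace(0,2*np.pi,60)
f=proj(d,c+np.c_[.027*np.cos(an),.027*np.sin(an),0*an]);g=proj(d,c+np.c_[.031*np.cos(an),.031*np.sin(an),0*an+.058])
o=p.copy();u=proj(d,o)[0].astype(int);x,y=u[0]-70,u[1]-70
im=cv2.resize(d["frame"][y:y+140,x:x+140],None,fx=4,fy=4)
im=cv2.convertScaleAbs(im,alpha=1.8)
for q,k in((f,(0,255,0)),(g,(255,0,0)),(proj(d,c+[.095*np.cos(a),.095*np.sin(a),.056]),(255,255,0))):
    for e in q: cv2.circle(im,tuple(int(v) for v in (e-[x,y]+.5)*4),2,k,-1)
cv2.imwrite("pics/held2.png",im[140:380,140:440][:,:,::-1])
```

```text
tip [[352.97311097 323.70416062]]
```

View pics/held2.png

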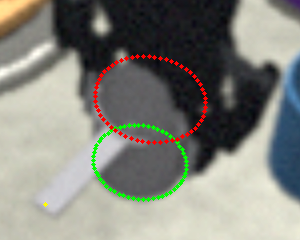

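The overlay fits: the held cup is upright and centred, with the rim and handle tip matching the projections. Now I carry it to the bay.

```bash
python3 -m pendant '[{"dx":0.0052,"dy":-0.0319,"dz":0,"rx":0,"ry":0,"rz":0,"hand":0.045},{"dx":0.0052,"dy":-0.0319,"dz":0,"rx":0,"ry":0,"rz":0,"hand":0.045},{"dx":0.0052,"dy":-0.0319,"dz":0,"rx":0,"ry":0,"rz":0,"hand":0.045},{"dx":0.0052,"dy":-0.0319,"dz":0,"rx":0,"ry":0,"rz":0,"hand":0.045},{"dx":0.0052,"dy":-0.0319,"dz":0,"rx":0,"ry":0,"rz":0,"hand":0.045},{"dx":0.0052,"dy":-0.0319,"dz":0,"rx":0,"ry":0,"rz":0,"hand":0.045},{"dx":0.0052,"dy":-0.0319,"dz":0,"rx":0,"ry":0,"rz":0,"hand":0.045},{"dx":0.0052,"dy":-0.0319,"dz":0,"rx":0,"ry":0,"rz":0,"hand":0.045},{"dx":0.0052,"dy":-0.0319,"dz":0,"rx":0,"ry":0,"rz":0,"hand":0.045},{"dx":0.0052,"dy":-0.0319,"dz":0,"rx":0,"ry":0,"rz":0,"hand":0.045},{"dx":0,"dy":0,"dz":0,"rx":0,"ry":0,"rz":0,"hand":0.045},{"dx":0,"dy":0,"dz":0,"rx":0,"ry":0,"rz":0,"hand":0.045}]' >/dev/null; python3 st.py
python3 - <<'E'
from h import *
s=manip.get_state();M=rot(s["ee_rot"]).as_matrix();p=s["position"]
print("to bay in tool axes", (M.T@(np.array([.4515,.0485,.0627])-p)).round(4))
E
```

```text
t16.13 p[0.4517 0.0495 0.1578] yawx5.7 tilt0.1 phi181.7 r0.0853 ftan0.2 |f|2.7 F[-0.4 -0.2 -2.6] w0.0610 g39.0 q[-0.04  0.15  1.87 -0.    1.12  1.43]
to bay in tool axes [-0.0002  0.001   0.0951]
```

```bash
python3 -m pendant '[{"dx":0,"dy":0.001,"dz":0.025,"rx":0,"ry":0,"rz":0,"hand":0.045},{"dx":0,"dy":0,"dz":0.025,"rx":0,"ry":0,"rz":0,"hand":0.045},{"dx":0,"dy":0,"dz":0.015,"rx":0,"ry":0,"rz":0,"hand":0.045},{"dx":0,"dy":0,"dz":0.01,"rx":0,"ry":0,"rz":0,"hand":0.045},{"dx":0,"dy":0,"dz":0.007,"rx":0,"ry":0,"rz":0,"hand":0.045},{"dx":0,"dy":0,"dz":0.004,"rx":0,"ry":0,"rz":0,"hand":0.045},{"dx":0,"dy":0,"dz":0,"rx":0,"ry":0,"rz":0,"hand":0.045}]' >/dev/null; python3 st.py 6 && 
python3 -m pendant '[{"dx":0,"dy":0,"dz":0.002,"rx":0,"ry":0,"rz":0,"hand":0.045},{"dx":0,"dy":0,"dz":0.002,"rx":0,"ry":0,"rz":0,"hand":0.045},{"dx":0,"dy":0,"dz":0.001,"rx":0,"ry":0,"rz":0,"hand":0.045},{"dx":0,"dy":0,"dz":0,"rx":0,"ry":0,"rz":0,"hand":0.045}]' >/dev/null; python3 st.py
```

```text
t16.72 p[0.452  0.0464 0.0717] yawx5.4 tilt0.1 phi183.8 r0.0852 ftan0.3 |f|2.1 F[-0.4 -0.3 -2.1] w0.0610 g39.0 q[-0.05  0.25  1.99 -0.    0.9   1.43]
t17.05 p[0.4525 0.0471 0.0675] yawx5.4 tilt0.0 phi183.3 r0.0847 ftan-0.2 |f|2.0 F[-0.3  0.2 -1.9] w0.0610 g39.0 q[-0.05  0.26  2.    0.    0.88  1.43]
```

```bash
python3 -m pendant '[{"dx":-0.001,"dy":-0.0013,"dz":0.001,"rx":0,"ry":0,"rz":0,"hand":0.045},{"dx":0,"dy":0,"dz":0.001,"rx":0,"ry":0,"rz":0,"hand":0.045},{"dx":0,"dy":0,"dz":0,"rx":0,"ry":0,"rz":0,"hand":0.045}]' >/dev/null; python3 st.py
python3 -m pendant '[{"dx":0,"dy":0,"dz":0.001,"rx":0,"ry":0,"rz":0,"hand":0.045},{"dx":0,"dy":0,"dz":0,"rx":0,"ry":0,"rz":0,"hand":0.045}]' >/dev/null; python3 st.py
python3 -m pendant '[{"dx":0,"dy":0,"dz":0.001,"rx":0,"ry":0,"rz":0,"hand":0.045},{"dx":0,"dy":0,"dz":0,"rx":0,"ry":0,"rz":0,"hand":0.045}]' >/dev/null; python3 st.py
python3 -m pendant '[{"dx":0,"dy":0,"dz":0.0007,"rx":0,"ry":0,"rz":0,"hand":0.045},{"dx":0,"dy":0,"dz":0,"rx":0,"ry":0,"rz":0,"hand":0.045}]' >/dev/null; python3 st.py
```

```text
t17.30 p[0.451  0.0485 0.0652] yawx5.4 tilt0.0 phi182.4 r0.0861 ftan-0.5 |f|1.3 F[-0.3  0.5 -1.2] w0.0611 g39.0 q[-0.05  0.26  2.    0.    0.88  1.43]
t17.47 p[0.4512 0.0484 0.0642] yawx5.4 tilt0.0 phi182.4 r0.0859 ftan0.1 |f|2.0 F[ 0.1 -0.1 -2. ] w0.0611 g39.0 q[-0.05  0.26  2.    0.    0.88  1.43]
t17.63 p[0.4512 0.0483 0.0632] yawx5.4 tilt0.0 phi182.4 r0.0859 ftan0.1 |f|1.6 F[ 0.4 -0.1 -1.6] w0.0613 g39.0 q[-0.05  0.26  2.    0.    0.87  1.43]
t17.80 p[0.4515 0.0484 0.0628] yawx5.4 tilt0.0 phi182.4 r0.0856 ftan0.1 |f|0.6 F[ 0.4 -0.1  0.3] w0.0612 g39.1 q[-0.05  0.27  2.    0.    0.87  1.43]
```

```bash
python3 -m pendant '[{"dx":0,"dy":0,"dz":0.0005,"rx":0,"ry":0,"rz":0,"hand":0.045},{"dx":0,"dy":0,"dz":0,"rx":0,"ry":0,"rz":0,"hand":0.063},{"dx":0,"dy":0,"dz":0,"rx":0,"ry":0,"rz":0,"hand":0.066},{"dx":0,"dy":0,"dz":0,"rx":0,"ry":0,"rz":0,"hand":0.07},{"dx":0,"dy":0,"dz":0,"rx":0,"ry":0,"rz":0,"hand":0.075},{"dx":0,"dy":0,"dz":0,"rx":0,"ry":0,"rz":0,"hand":0.08},{"dx":0,"dy":0,"dz":0,"rx":0,"ry":0,"rz":0,"hand":0.08}]' >/dev/null; python3 st.py 4 &&
python3 -m pendant '[{"dx":0,"dy":0,"dz":-0.005,"rx":0,"ry":0,"rz":0,"hand":0.08},{"dx":0,"dy":0,"dz":-0.015,"rx":0,"ry":0,"rz":0,"hand":0.08},{"dx":0,"dy":0,"dz":-0.03,"rx":0,"ry":0,"rz":0,"hand":0.08},{"dx":0,"dy":0,"dz":-0.03,"rx":0,"ry":0,"rz":0,"hand":0.08},{"dx":0,"dy":0,"dz":-0.03,"rx":0,"ry":0,"rz":0,"hand":0.08},{"dx":0,"dy":0,"dz":-0.03,"rx":0,"ry":0,"rz":0,"hand":0.08},{"dx":0,"dy":-0.04,"dz":0,"rx":0,"ry":0,"rz":0,"hand":0.08},{"dx":0,"dy":-0.04,"dz":0,"rx":0,"ry":0,"rz":0,"hand":0.08},{"dx":0,"dy":-0.04,"dz":0,"rx":0,"ry":0,"rz":0,"hand":0.08},{"dx":0,"dy":-0.04,"dz":0,"rx":0,"ry":0,"rz":0,"hand":0.08},{"dx":0,"dy":-0.04,"dz":0,"rx":0,"ry":0,"rz":0,"hand":0.08},{"dx":0,"dy":0,"dz":0,"rx":0,"ry":0,"rz":0,"hand":0.08}]' >/dev/null; python3 st.py
python3 - <<'E'
from h import *
t=manip.get_image("top");s=manip.get_image("side")
B=np.array([.4515,.0485,.046]);an=np.linspace(0,2*np.pi,80);cs=np.c_[np.cos(an),np.sin(an),0*an]
o=[]
for d,x,y in((t,270,230),(s,250,215)):
    im=cv2.convertScaleAbs(cv2.resize(d["frame"][y:y+75,x:x+75],None,fx=5,fy=5,interpolation=cv2.INTER_CUBIC),alpha=1.5)
    for e in proj(d,B+[0,0,.058]+.031*cs): cv2.circle(im,tuple(int(v) for v in (e-[x,y]+.5)*5),1,(0,255,0),-1)
    o.append(im)
cv2.imwrite("pics/fin.png",np.hstack(o)[:,:,::-1])
for b in blobs(t,(0,0,0),(180,255,40),(240,170,375,290)): w=plane(t,[b[0]],.078)[0]-[.5365,.052,0]; print("post",b[1][4],np.degrees(np.arctan2(w[1],w[0])).round(1))
E
```

```text
t18.38 p[0.4512 0.0483 0.062 ] yawx5.4 tilt0.0 phi182.5 r0.0859 ftan0.1 |f|1.1 F[ 0.2 -0.1 -1.1] w0.0800 g0.0 q[-0.05  0.27  2.01  0.    0.87  1.43]
t19.38 p[0.4315 0.254  0.2026] yawx5.7 tilt0.3 phi117.6 r0.2279 ftan-0.9 |f|1.9 F[ 1.6 -1.  -0.2] w0.0797 g0.0 q[0.39 0.18 1.71 0.   1.25 1.86]
post 30 -43.3
post 31 47.0
post 33 -133.2
post 81 119.1
post 31 137.0
```

View pics/fin.png

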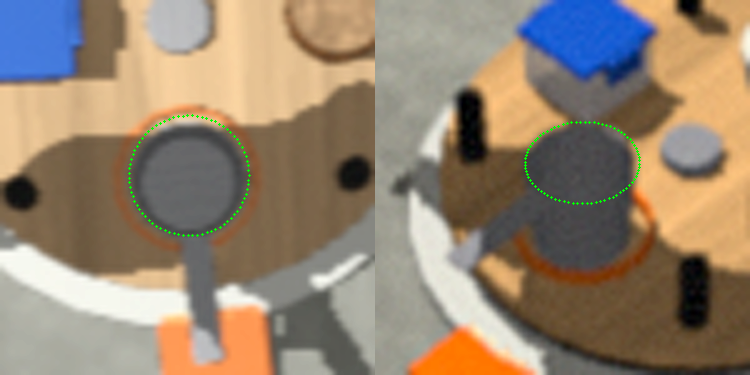

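Run:
```python
from h import *
t=manip.get_image("top")
h=cv2.cvtColor(t["frame"],cv2.COLOR_RGB2HSV).astype(int)
c0=proj(t,[[.4515,.0485,.054]])[0]
P=[]
for a in np.radians(np.arange(0,360,6)):
    # along radius find the most saturated/reddest pixel between 11.5 and 18 px
    rr=np.arange(11.5,18,.25); q=c0+np.c_[rr*np.cos(a),rr*np.sin(a)]
    F=cv2.remap(t["frame"].astype(np.float32),q[:,:1].astype(np.float32),q[:,1:].astype(np.float32),cv2.INTER_LINEAR)[:,0]
    k=F[:,0]/(F[:,1]+F[:,2]+1)
    if k.max()>1.3*np.median(k): P.append(q[k.argmax()])
P=np.array(P);W=plane(t,P,.054)[:,:2]
x=np.linalg.lstsq(np.c_[2*W,np.ones(len(W))],(W**2).sum(1),rcond=None)[0]
e=np.abs(np.hypot(*(W-x[:2]).T)-.037);g=e<.003
x=np.linalg.lstsq(np.c_[2*W[g],np.ones(g.sum())],(W[g]**2).sum(1),rcond=None)[0]
print("bay",x[:2],np.sqrt(x[2]+x[:2]@x[:2]),len(P),g.sum())
print("cup rim px->",plane(t,[[270+190/5-.5,230+182/5-.5]],.104).round(4))
print("hub",plane(t,[[270+180/5-.5,230+22/5-.5]],.056).round(4))
for b in blobs(t,(3,170,120),(16,255,255),(295,285,330,315)): print("tab",b[0],b[1],plane(t,[b[0]],.014).round(4))
```

```text
bay [0.45181425 0.04925458] 0.03719170636050458 27 27
cup rim px-> [[0.4482 0.0482 0.104 ]]
hub [[0.5361 0.0515 0.056 ]]
tab [314.9 301.5] [303, 293, 21, 16, 181] [[0.3544 0.03   0.014 ]]
```

The final view shows the cup upright inside the orange rim, about 2–4 mm from the bay centre. The deck hasn't moved, and the gripper is clear.

```bash
python3 -c '
from rig import manip
print(manip.sign_off())'
```

```text
the job is handed in; nothing more can be done
None
```

I handed the job in: the carousel is pinned at the next stop and held without moving under a lean of about 13 N, and the cup stands upright in the orange-rimmed bay, an estimated 2–4 mm off centre; the sign-off gave no verdict.

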